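# Snug a stone saucer in the ratchet clamp

### The job

The grey stone saucer is to be held for drilling: flip the red lever on the clamp's ratchet handle over to the tightening side, then work the handle to and fro by its knob until the jaw holds the saucer snugly against the heel block, gripped with roughly 15 newtons and never so hard (35 newtons) that the stone cracks. Do not touch the saucer or the jaw plate that presses on it, leave everything else on the table where it is, and let go of the clamp with the lever still at tighten.

Things in the scene. Friction and masses are not known exactly. Their poses are not given: they have to be found in the camera images.
- clamp: green ratchet clamp fixed to the table: base plate 120 x 335 mm, 12 mm thick, with a 70 mm square gear housing (top 56 mm up) that carries a vertical spindle. Origin on the spindle axis at table height; z up. Its jaw closes along its +y; its handle points roughly along its -x (to the robot). Base plate spans x -60..60, y -80..255 mm. Two stop posts (14 mm across, 66 mm high) at x -45, y -62 and +62 mm limit the handle.
- spindle_axis (a point): point on the spindle axis, at the top of its steel hex head, 89 mm above the table. A 60 mm ratchet wheel of 20 teeth (18 degrees apart, 62 to 74 mm up) sits under the hex head. One radian of spindle turn moves the jaw 18 mm (counter-clockwise from above closes it). The spindle is stiff (about 0.5 N m) and holds the jaw where it is left.
- handle (a joint): swing of the aluminium ratchet handle about the spindle, rad: 0 = along the clamp's -x, positive counter-clockwise seen from above; stops at -0.7 and +0.7. The bar is 22 mm wide, its top 67 mm above the table. With the lever on the tighten side, counter-clockwise strokes turn the spindle and close the jaw, after up to one tooth (0.31 rad) of idle travel, while clockwise return strokes click freely (1 to 2 N at the knob).
- grip (a point): middle of the wooden knob on the handle's end, 140 mm from the spindle axis and 98 mm above the table. The knob is upright, round, 25 mm in diameter, from 69 to 121 mm above the table, and revolves freely on its pin. Tightening pull at the knob while it moves: about 5 N with the jaw running free, 0.3 N more while it pushes the saucer along, 6.3 N at a grip of 10 N, 7 N at 15 N, 7.6 N at 20 N.
- pawl (a joint): red reversing (pawl) lever on the handle, rad, relative to the handle: about -0.32 = loosen, about +0.32 = tighten (-0.15 / +0.15 when its nose rides on a tooth), snapping over at 0. Positive is counter-clockwise seen from above, so the lever's end leans towards the side to which the handle drives. Its pivot is on the handle, 46 mm from the spindle axis. It starts at loosen.
- lever_tip (a point): top of the red lever's upright tab, in the middle of it, 101 mm above the table (the tab rises to 106 mm), 29 mm beyond the lever's pivot, thus 75 mm from the spindle axis. The tab is 18 mm along the handle, 7 mm thick and stands free from 77 mm up; it swings about 9 mm to each side of the handle's centre line and is pushed over sideways with 1 N or less; the handle itself yields at about 2 N there.
- plate: black face plate (80 x 5 x 36 mm, 16 to 52 mm up) on the front of the green sliding jaw and its toothed rack, which together run along the clamp's +y; origin at the plate's centre, its front 2.5 mm further along +y; axes as the clamp. It sits on springs of 12 N per mm in the jaw. At the start the jaw can open only 4 mm further. If the hand stops, the stiff spindle holds and the pull felt drops.
- heel: fixed green heel block opposite the jaw, 80 mm wide, 40 mm high, on the base plate; axes as the clamp. Its distance from the jaw differs from start to start. Its green face lies 12.5 mm from its origin along -y; on it a black rubber pad is screwed out and locked, its front 4 to 10 mm before the green face, set differently each time and not measured. The saucer is to bear on this pad.
- saucer: grey stone saucer, 100 mm in diameter, 24 mm high, 0.2 to 0.45 kg, lying loose on the base plate between jaw and heel; origin at the centre of its underside. A grip of 8 to 28 N between plate and saucer is right, best 15 N; above 35 N it cracks. From first nip to 15 N takes about 2 mm of jaw travel. Felt at the knob in short equal steps with stops between, a pull 1.5 to 2 N heavier than with the jaw free is a good grip.
- pot: orange plastic nursery pot, 110 mm across the rim, 95 mm high, bystander; origin at the centre of its underside
- bucket: small steel bucket, 130 mm across the rim, 121 mm high with its bail, bystander; origin at the centre of its underside
- fork: hand fork with bamboo handle and steel tines, 270 mm long, lying flat, bystander; origin near its middle at table height, tines along its +x
- scoop: green plastic scoop, 220 mm long, 38 mm high, lying flat, bystander; origin near its middle at table height, mouth along its +x
- clay_pot: small terracotta pot, 72 mm across, 65 mm high, bystander; origin at the centre of its underside
- tin: blue tin, 68 mm across, 75 mm high, bystander; origin at the centre of its underside
There are look-alikes about, which are no part of the job. What is meant by the saucer is not green or orange, and is the smaller of those in its own colour.

How it is judged (in metres and radians):
On the way, in this order (a step that is already met when the one before it is completed fails the run):
1. the red lever is flipped to the tightening side (value of joint pawl above 0.1 rad and contact force between plate and saucer below 5 N), for 0.2 s.
2. the jaw grips the saucer against the heel (contact force between plate and saucer above 8 N and contact force between heel and saucer above 5 N), for 0.2 s.
At the end, for the whole second after the job is handed in: The jaw plate grips the saucer with 8 to 28 N and presses it against the heel (over 5 N there), the saucer lies flat (within 0.08 rad) and at rest, and the red lever is still on the tightening side (above 0.1 rad) (all of step 2 and contact force between plate and saucer below 28 N and value of joint pawl above 0.1 rad and angle between saucer's own z axis and vertical below 0.08 rad and linear speed of saucer below 0.01 m/s); the robot touches nothing.
It fails at once if the saucer is overtightened: more than 35 N between jaw plate and saucer (contact force between plate and saucer above 35 N).
It fails at once if the robot touches the saucer (contact force between any of the fingers, the arm and saucer above 2 N).
It fails at once if the robot touches the jaw plate (contact force between any of the fingers, the arm and plate above 3 N).
It fails at once if a bystander is moved by more than 30 mm (distance of any of pot, bucket, fork, scoop, clay_pot, tin from where it was at the start of the episode above 0.03 m).
It also fails if it takes over 72 s, if anything falls off the work surface, if the arm or the gripper's body presses on something with over 40 N, if the wrist force passes 120 N, or if a joint passes its speed limit or range.

### The arm

A 6-joint arm with a two-finger parallel gripper is mounted at the origin on the work surface. World frame = base frame: x ahead of the robot, y to its left, z up, the work surface at z = 0. Lengths are in m, angles in degrees, forces in N, time in s.
With the tool pointing down it reaches from about 0.35 to 0.725 m from the base axis. Payload 6 kg.
Tool frame: the origin (TCP) lies at the very end of the fingers, on their centre line; the grasp point (between the pads) lies 19 mm behind it (pinch_z is the distance from the TCP to the grasp point, in m); x points along the fingers, y is the direction in which the jaws open and shut, and the axes are right-handed (so a half turn about x gives the same grasp; the last joint's range is limited). The gripper opens to 85 mm and grips with 20 to 120 N. Pads are 22 mm wide; open, the fingers measure 114 mm over their backs; the gripper's body (76 mm by 85 mm) begins 54 mm behind the grasp point. The pads swing forward as they close: fully open they stand 13 mm farther back than shut.
Start: joints at [93.432, 2.303, 4.859, 0, -92.561, -19.12], TCP at [0.162, 0.578, 0.231] pointing down, gripper open.
Joint ranges: [-146.85, 146.85], [-73.84, 115.35], [-62.03, 85.46], [-188.31, 113.3], [-161.28, -10.13], [-171.36, 171.36]. Speed limits (degrees/s): [147.25, 147.25, 172.46, 180, 180, 180].

### API

Orientations are given as [roll, pitch, yaw] about the fixed x, y, z axes, in that order (R = Rz(yaw) Ry(pitch) Rx(roll)).
In Python, from plant import * gives the robot as it stands. The module is installed in compiled form; this text tells all that it offers. Calls block until the motion is done:
- move_pose(position, orientation): joint-space move of the TCP to a pose.
- movel(position, rate=0.15, rotation=None, until_force=None): straight line of the TCP; rotation=None keeps the orientation; rate is the mean speed in m/s. With until_force (N) it stops when the force on the tool has changed by that much, and returns True; else False.
- move_j(angles): joint-space move.
- grip(opening, grasp_force=None): finger opening in m; grasp_force is the grip in N (None keeps the last); returns when the fingers have stopped.
- hold(seconds).
- ik(position, orientation): joint angles nearest the present ones, or None.
- snapshot(name): name is "side" or "top" or "wrist"; returns a dict with "pixels" (480x640x3 uint8, blue, green, red), "fov_y" (degrees; the focal length in pixels is half the picture's height over the tangent of half this angle, whatever the lens; pixels are square), "cx", "cy" (the principal point, pixels), "view" (4x4, takes a point from world to camera coordinates). Camera axes: x right, y down, z forward; pixel columns grow to the right and rows downward; lengths in m; the calibration is good to about 2 mm. The wrist camera is an equidistant fisheye: a pixel r from the principal point sees the ray r / f radians off the axis. A picture is of the moment at which its call begins. There is no depth.
A pose or a line that the arm cannot do raises Unreachable and nothing moves.
- job_done(): hands the job in, once; it reports no verdict.
Trained networks look in the newest picture that a camera, given by its name, has taken for a name from the list of things; names that differ only in an ending like _2 or _b are one class to them, and where a whole thing is asked for, a point or a joint stands for the part that bears it (a point fixed in the world has none). Each returns a list of dicts, best first, with "p" (0 to 1); they miss things now and then, are a little off and sometimes report something else, mostly with a low value. They report only what shows in the picture. A call takes as long as a camera call. They do not tell look-alikes from the thing itself.
- recognise(camera, target): "point" ([x, y, z] in m, in world coordinates, good to about 4 mm: the middle of the surface that is visible of it).
Readings, each from a call of its own:
- current_time_s(): time.
- current_joint_positions(): joint angles.
- current_qd(): joint speeds.
- current_joint_efforts(): joint torques, N m.
- current_tcp_pos(): TCP position.
- current_orientation(): TCP orientation.
- current_wrist_force(): force on the tool from outside, world axes, zero at the start.
- current_torque(): the same for the moment, N m.
- current_gripper_width(): finger opening in m.
Only numpy, scipy, OpenCV 4.12 (cv2) and the standard library are available. Lean on these libraries where they do the work, as an engineer would, in place of code of your own. Each camera call takes 0.05 s, during which the arm holds its last target. There are 200 camera calls.

## Working session

There is one attempt and no reset: what is moved stays moved. The work goes in short steps, each a Python script; the robot and the scene stay as the last script left them, time stands still between calls to the robot, and variables do not carry over. Pictures are saved under pics/ and viewed, about 8 in all and at most 12, crops included, and the job is handed in when it is done.

```bash
mkdir -p pics
cat > h.py <<'E'
from plant import *
import numpy as np, cv2
def snap(c,name=None):
    s=snapshot(c)
    if name: cv2.imwrite(f'pics/{name}.png',np.asarray(s['pixels']))
    return s
def proj(s,p):
    V=np.asarray(s['view']); q=V[:3,:3]@np.asarray(p)+V[:3,3]
    f=240/np.tan(np.radians(s['fov_y']/2)); return s['cx']+f*q[0]/q[2], s['cy']+f*q[1]/q[2]
def unproj(s,u,v,z):
    V=np.asarray(s['view']); f=240/np.tan(np.radians(s['fov_y']/2))
    d=V[:3,:3].T@np.array([(u-s['cx'])/f,(v-s['cy'])/f,1]); o=-V[:3,:3].T@V[:3,3]
    return o+d*(z-o[2])/d[2]
E
python3 - <<'E'
from h import *
for c in('top','side'):
    s=snap(c,c+'0')
    for t in['clamp','spindle_axis','grip','lever_tip','plate','heel','saucer','handle','pot','bucket','tin','clay_pot','fork','scoop']:
        try: print(c,t,[(np.round(r['point'],3).tolist(),round(r['p'],2),np.round(proj(s,r['point'])).tolist()) for r in recognise(c,t)[:3]])
        except Exception as e: print(t,e)
print(current_time_s(),current_orientation())
E
```

```text
top clamp [([0.574, -0.003, 0.018], 0.71, [308.0, 224.0])]
top spindle_axis [([0.574, -0.001, 0.01], 0.71, [308.0, 224.0])]
top grip [([0.56, -0.05, 0.064], 0.97, [326.0, 224.0]), ([0.576, -0.0, 0.01], 0.41, [307.0, 224.0])]
top lever_tip [([0.551, -0.039, 0.078], 0.54, [322.0, 227.0])]
top plate []
top heel [([0.561, 0.164, 0.036], 0.79, [246.0, 229.0])]
top saucer [([0.387, 0.095, 0.014], 0.82, [274.0, 294.0]), ([0.571, 0.089, 0.021], 0.69, [274.0, 226.0]), ([0.758, 0.098, 0.012], 0.6, [270.0, 161.0])]
top handle [([0.56, -0.049, 0.064], 0.87, [325.0, 225.0]), ([0.553, -0.04, 0.077], 0.32, [322.0, 226.0])]
top pot [([0.63, 0.473, 0.045], 0.78, [129.0, 208.0]), ([0.602, -0.455, 0.011], 0.46, [472.0, 208.0])]
top bucket [([0.423, 0.469, 0.057], 0.92, [126.0, 285.0])]
top tin [([0.33, -0.359, 0.072], 0.73, [452.0, 308.0])]
top clay_pot []
top fork [([0.366, -0.549, 0.018], 0.86, [517.0, 292.0]), ([0.575, -0.004, 0.013], 0.28, [308.0, 224.0])]
top scoop [([0.568, 0.087, 0.02], 0.34, [275.0, 227.0]), ([0.425, 0.467, 0.056], 0.24, [127.0, 284.0]), ([0.584, 0.027, 0.053], 0.18, [296.0, 21
[... 565 characters left out ...]
.554, 0.15, 0.041], 0.72, [291.0, 211.0])]
side saucer [([0.75, 0.1, 0.011], 0.86, [359.0, 203.0]), ([0.518, -0.246, 0.013], 0.84, [366.0, 321.0]), ([0.388, 0.096, 0.012], 0.82, [247.0, 255.0])]
side handle [([0.518, -0.059, 0.068], 0.87, [321.0, 256.0])]
side pot [([0.618, 0.449, 0.063], 0.89, [258.0, 143.0])]
side bucket [([0.416, 0.418, 0.077], 0.67, [201.0, 167.0])]
side tin [([0.32, -0.38, 0.074], 0.92, [326.0, 392.0])]
side clay_pot [([0.36, 0.28, 0.043], 0.55, [205.0, 210.0])]
side fork [([0.406, -0.534, 0.016], 0.67, [407.0, 445.0]), ([0.556, -0.053, 0.031], 0.34, [333.0, 259.0])]
side scoop [([0.596, -0.452, 0.016], 0.71, [451.0, 369.0])]
1.5 [107.21767577  89.9932191  -88.46943878]
```

Run:
```python
import cv2
a=cv2.imread('pics/top0.png')[120:330,200:400]
cv2.imwrite('pics/top0c.png',cv2.resize(a,None,fx=2.85,fy=2.85,interpolation=cv2.INTER_CUBIC))
a=cv2.imread('pics/side0.png')[160:340,220:440]
cv2.imwrite('pics/side0c.png',cv2.resize(a,None,fx=3.3,fy=3.3,interpolation=cv2.INTER_CUBIC))
```

```text
(no output)
```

View pics/top0c.png

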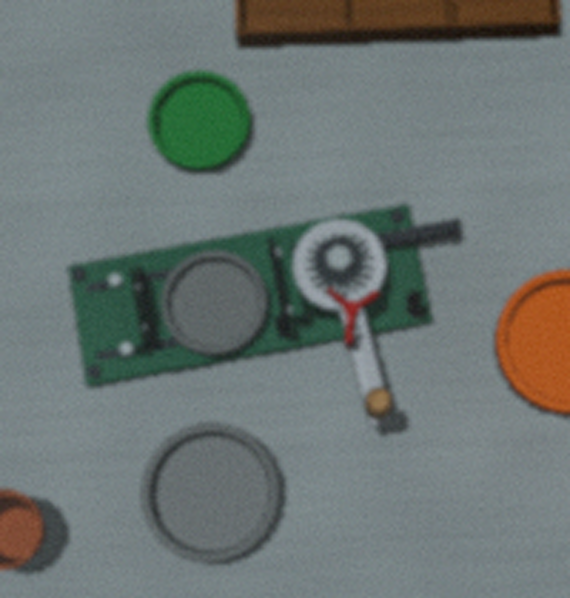

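View pics/side0c.png

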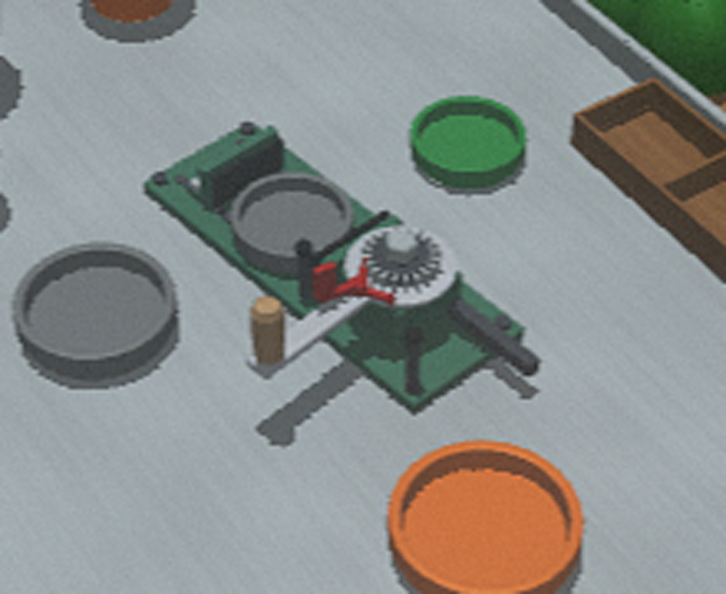

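The top crop shows the spindle at crop (339,258), the knob at (378,402) and the red tab at (351,338), leaning to the +y (loosen) side. The saucer is the small grey one on the base plate, at (215,303). The side crop agrees: a grey look-alike lies off the clamp, and both posts and the lever are clear to reach.

Run:
```python
from h import *
s=snap('top')
f=2.85
def P(u,v,z): return unproj(s,200+u/f,120+v/f,z)
sp=P(339,258,.089); k=P(378,400,.121); t=P(352,334,.103)
c=[P(*q,.012) for q in((408,207),(70,265),(90,386),(431,322))]
sc=P(215,303,.024)
for n,p in dict(sp=sp,k=k,t=t,sc=sc).items(): print(n,p.round(4))
print(np.round(c,4))
yd=(c[1]-c[0]+c[2]-c[3]); yd/=np.linalg.norm(yd); print('yaw',np.degrees(np.arctan2(-yd[0],yd[1])))
yaw=np.arctan2(-yd[0],yd[1]); 
# spindle from plate rectangle: plate centre is at clamp (0, .0875)
ctr=np.mean(c,0); print('sp from plate',ctr-.0875*yd, 'dims',np.linalg.norm(c[0]-c[1]),np.linalg.norm(c[1]-c[2]))
R=np.array([[np.cos(yaw),np.sin(yaw)],[-np.sin(yaw),np.cos(yaw)]])
for n,p in dict(k=k,t=t,sc=sc,pl=P(280,290,.052),he=P(150,310,.045)).items():
    q=R@(p-sp)[:2]; print(n,'clamp',q.round(4),'r',np.linalg.norm(q),'ang',np.arctan2(-q[1],-q[0]))
for o in ([180,0,0],[107.2,90,-88.47]): print(ik([.5,-.05,.12],o))
```

```text
sp [ 0.5918 -0.0335  0.089 ]
k [ 0.4557 -0.0622  0.121 ]
t [ 0.5183 -0.0423  0.103 ]
sc [0.569  0.0852 0.024 ]
[[ 0.6596 -0.1028  0.012 ]
 [ 0.6146  0.2246  0.012 ]
 [ 0.4961  0.2059  0.012 ]
 [ 0.545  -0.1192  0.012 ]]
yaw 8.186768360797863
sp from plate [ 0.59128474 -0.03447589  0.012     ] dims 0.33042876902109825 0.1199435918669947
k clamp [-0.1388 -0.009 ] r 0.13909034200877896 ang 0.06465923725840554
t clamp [-0.0739  0.0018] r 0.07395364341643819 ang -0.02427046495960399
sc clamp [-0.0056  0.1208] r 0.12088197209475363 ang -1.5241685918675656
pl clamp [-0.0109  0.0579] r 0.05893091946284757 ang -1.3841795625527868
he clamp [-0.0061  0.1803] r 0.1803640610360101 ang -1.5367228713912886
None
[ 1.73092322e+01 -1.20293090e+01 -2.01844889e+01  2.54444375e-14
 -8.18448201e+01  5.70207678e+01]
```

```bash
cat >> h.py <<'E'
SP=np.array([.5915,-.034]); YAW=8.2
def pt(r,th,off=0,z=.1):
    "point r from the spindle at handle angle th (rad), off metres ccw of it"
    a=np.radians(YAW+180)+th
    p=SP+r*np.array([np.cos(a),np.sin(a)])+off*np.array([-np.sin(a),np.cos(a)])
    return [*p,z]
def ori(th): return [180-(YAW+np.degrees(th)),90,0]
E
python3 - <<'E'
from h import *
th=.065
move_pose(pt(.075,th,-.004,.17),ori(th)); grip(.045,20)
movel(pt(.075,th,-.004,.081),.1)
print(current_tcp_pos(),current_wrist_force(),current_time_s())
print(movel(pt(.075,th,.012,.081),.06)); print(current_wrist_force())
for o in(.017,.021,.025,.028): movel(pt(.075,th,o,.081),.06); print(o,current_wrist_force().round(2) if hasattr(current_wrist_force(),'round') else current_wrist_force())
movel(pt(.075,th,.004,.081),.1); movel(pt(.075,th,.004,.17),.2)
move_pose([.40,-.0,.25],ori(0.))
snap('side','s1'); s=snap('top','t1'); print(current_time_s())
for c in('side','top'):
  for t in('grip','lever_tip'): print(c,t,[(np.round(r['point'],3).tolist(),round(r['p'],2)) for r in recognise(c,t)[:2]])
a=cv2.imread('pics/s1.png')[200:300,270:400]; b=cv2.imread('pics/t1.png')[180:280,270:370]
cv2.imwrite('pics/c1.png',np.hstack([cv2.resize(a,(390,300)),cv2.resize(b,(300,300))]))
E
```

```text
[ 0.51780857 -0.04557271  0.08187156] [-0.67879814 -0.02615926  0.36607851] 5.6167
False
[ 1.17589399  0.01932796 -0.13683751]
0.017 [-0.77 -0.24 -1.17]
0.021 [ 0.16  0.38 -0.28]
0.025 [0.   1.2  0.84]
0.028 [0.23 0.77 0.35]
8.775
side grip [([0.514, -0.064, 0.068], 0.81)]
side lever_tip [([0.537, -0.056, 0.079], 0.49)]
top grip [([0.587, -0.064, 0.06], 0.79), ([0.599, -0.453, 0.011], 0.72)]
top lever_tip []
```

View pics/c1.png

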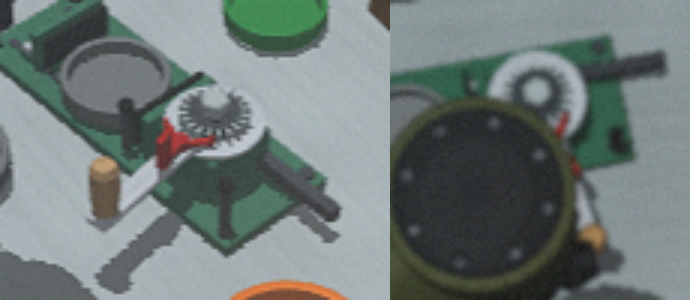

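The top part of this picture shows the knob at image px (337,259) and the tab at (331,235). Both have shifted ccw, the tab further than the knob. I'll put numbers on that.

Run:
```python
from h import *
move_pose([.38,-.2,.25],ori(0.))
s=snap('top','t2'); 
im=np.asarray(s['pixels']); h=cv2.cvtColor(im,cv2.COLOR_BGR2HSV)
m=((h[...,0]<7)|(h[...,0]>172))&(h[...,1]>140); m[:200]=0;m[270:]=0;m[:,:300]=0;m[:,360:]=0
v,u=np.nonzero(m); print(u.mean(),v.mean(),np.c_[u,v].tolist()[-12:])
for n,(q,z) in dict(k=((337.3,259),.121),t=((331,235),.103)).items():
    p=unproj(s,*q,z)[:2]-SP; print(n,np.linalg.norm(p),(np.arctan2(p[1],p[0])-np.radians(180+YAW)+np.pi)%(2*np.pi)-np.pi)
b=im[195:275,270:377]
cv2.imwrite('pics/c2.png',cv2.resize(b,None,fx=6,fy=6,interpolation=cv2.INTER_CUBIC)); print(current_time_s())
```

```text
322.46153846153845 227.07692307692307 [[321, 228], [322, 228], [323, 228], [324, 228], [325, 228], [326, 228], [324, 229], [325, 229], [326, 229], [325, 230], [326, 230], [326, 231]]
k 0.13875838759615255 0.1480630648898682
t 0.07355728912694443 0.23897760196231843
9.8417
```

View pics/c2.png

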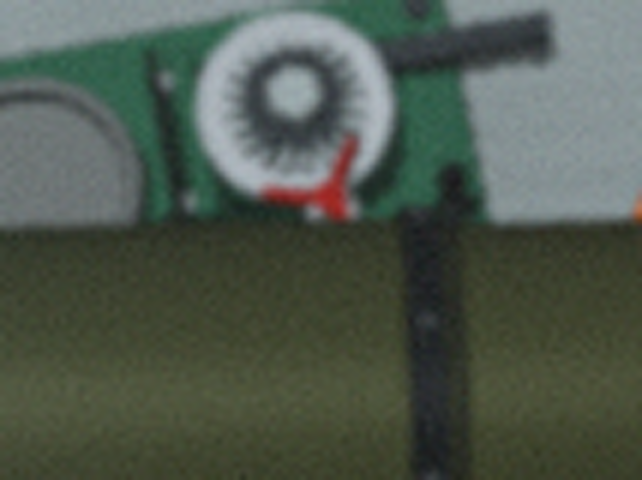

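The pawl is flipped: the tab now sits about 0.09 rad ccw of the handle line. Next I'll cage the knob, return cw, and start a measured stroke.

```bash
cat >> h.py <<'E'
R,Z=.1395,.083
def ft(th,n=12,dt=.01):
    a=np.radians(YAW+180)+th; t=np.array([-np.sin(a),np.cos(a)]); rr=np.array([np.cos(a),np.sin(a)])
    F=[]
    for _ in range(n): F.append(np.array(current_wrist_force()[:2])); hold(dt)
    F=np.array(F); return -F@t, F@rr
def arc(a,b,step,rate,meas=False):
    out=[]
    for th in np.linspace(a,b,max(1,round(abs(b-a)/step))+1)[1:]:
        movel(pt(R,th,0,Z),rate,ori(th))
        if meas:
            f,r=ft(th); p=np.array(current_tcp_pos()[:2])-SP
            act=(np.arctan2(p[1],p[0])-np.radians(180+YAW)+np.pi)%(2*np.pi)-np.pi
            print(f'{th:.3f} act {act:.3f} pull first {f[:3].mean():.2f} last {f[-6:].mean():.2f} sd {f.std():.2f} rad {r.mean():.2f} t {current_time_s():.2f}',flush=True)
E
python3 - <<'E'
from h import *
th=.148
move_pose(pt(R,th,0,.19),ori(th)); grip(.05)
movel(pt(R,th,0,Z),.12)
f,r=ft(th); print('free',f.mean(),r.mean(),f.std())
grip(.028); f,r=ft(th); print('caged',f.mean(),r.mean(),current_gripper_width(),current_time_s())
arc(th,-.62,.2,.12)
f,r=ft(-.62); print('cw',f.mean(),r.mean(),current_time_s())
arc(-.62,-.22,.08,.05,True)
E
```

```text
free -0.09886989926971089 -0.03270971292753688 0.44193812013063627
caged 0.033141360989524006 0.043970227910331165 0.027890726380268918 12.3333
cw -0.2868809749736511 -0.34539771688392745 13.9333
-0.540 act -0.540 pull first 0.35 last 0.06 sd 0.40 rad 0.07 t 14.41
-0.460 act -0.461 pull first -0.14 last 0.29 sd 0.45 rad 0.16 t 14.88
-0.380 act -0.381 pull first -0.22 last 0.14 sd 0.50 rad -0.18 t 15.36
-0.300 act -0.302 pull first 1.75 last 2.51 sd 0.68 rad 0.66 t 15.83
-0.220 act -0.221 pull first 2.29 last 2.10 sd 0.67 rad 0.11 t 16.31
```

Run:
```python
from h import *
arc(-.22,-.10,.04,.05,True)
arc(-.10,-.02,.04,.02,True)
# moving-pull probe: back off, then advance with force stop
def probe(a,b,lim,rate=.04):
    movel(pt(R,a-.035,0,Z),.08,ori(a-.035))
    r=movel(pt(R,b,0,Z),rate,ori(b),until_force=lim)
    p=np.array(current_tcp_pos()[:2])-SP
    act=(np.arctan2(p[1],p[0])-np.radians(180+YAW)+np.pi)%(2*np.pi)-np.pi
    f,_=ft(b); print('probe',lim,r,round(act,3),f.mean().round(2),round(current_time_s(),2)); return act
a=-.02
for lim in(4,5,6): a=probe(a,a+.04,lim)
```

```text
-0.180 act -0.180 pull first 2.42 last 1.79 sd 0.61 rad 0.14 t 16.67
-0.140 act -0.140 pull first 2.26 last 2.11 sd 0.30 rad 0.18 t 17.02
-0.100 act -0.100 pull first 2.08 last 1.43 sd 0.56 rad 0.07 t 17.38
-0.060 act -0.061 pull first 3.74 last 3.32 sd 0.46 rad 0.32 t 17.91
-0.020 act -0.019 pull first 2.71 last 2.64 sd 0.32 rad -0.38 t 18.43
probe 4 True -0.022 1.09 19.01
probe 5 False 0.017 1.98 19.77
probe 6 False 0.057 2.11 20.52
```

```bash
cat >> h.py <<'E'
def actual():
    p=np.array(current_tcp_pos()[:2])-SP
    return (np.arctan2(p[1],p[0])-np.radians(180+YAW)+np.pi)%(2*np.pi)-np.pi
def probe(a,b,lim,rate=.04,back=.035):
    movel(pt(R,a-back,0,Z),.08,ori(a-back)); hold(.05)
    r=movel(pt(R,b,0,Z),rate,ori(b),until_force=lim); act=actual()
    f,_=ft(b); print('probe',round(a,3),round(b,3),lim,r,round(act,3),'stop pull',f[:4].mean().round(2),f.mean().round(2),round(current_time_s(),2),flush=True); return r,act
E
python3 - <<'E'
from h import *
arc(.057,.25,.065,.05,True)
s=snap('top','t3')
a=.25
while a<.63:
    r,a=probe(a,a+.045,5.8)
    if r: break
cv2.imwrite('pics/c3.png',cv2.resize(np.asarray(s['pixels'])[180:280,215:345],None,fx=6,fy=6,interpolation=cv2.INTER_CUBIC))
E
```

```text
0.121 act 0.121 pull first 1.95 last 2.04 sd 0.36 rad -0.04 t 20.96
0.186 act 0.185 pull first 1.87 last 1.69 sd 0.28 rad -0.34 t 21.39
0.250 act 0.250 pull first 1.65 last 1.73 sd 0.34 rad -0.08 t 21.82
probe 0.25 0.295 5.8 False 0.295 stop pull 2.49 2.51 22.7
probe 0.295 0.34 5.8 True 0.311 stop pull 1.12 0.88 23.37
```

View pics/c3.png

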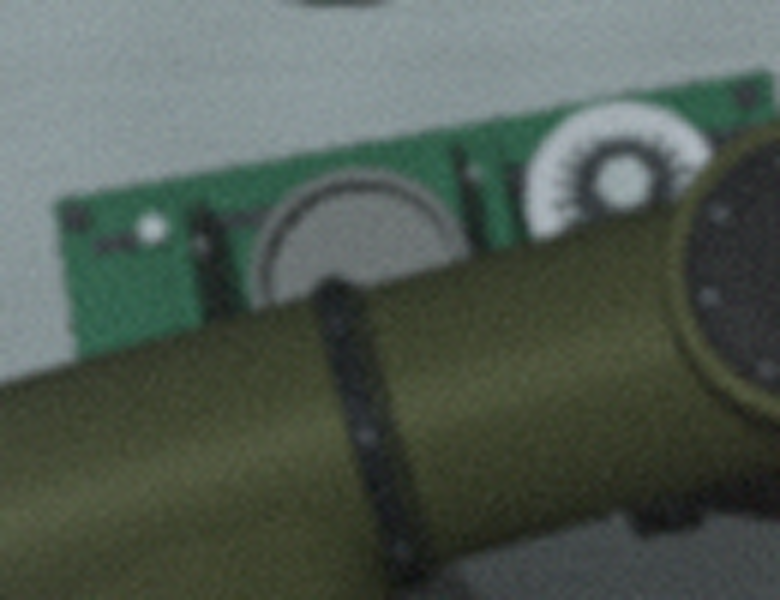

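At θ=0.25 the plate is about to touch the saucer (px ~470,250). There are still several mm between the saucer and the heel pad (px ~237 against 252). I'll carry on.

Run:
```python
from h import *
a=.311; trips=0
while a<.64:
    r,n=probe(a,min(a+.045,.66),6.5)
    trips=trips+1 if r and n-a<.03 else 0
    a=max(a,n)
    if trips>=2: break
```

```text
probe 0.311 0.356 6.5 False 0.355 stop pull 2.47 2.36 24.19
probe 0.355 0.4 6.5 False 0.4 stop pull 2.02 2.47 25.02
probe 0.4 0.445 6.5 False 0.445 stop pull 2.26 2.45 25.84
probe 0.445 0.49 6.5 False 0.49 stop pull 2.98 2.68 26.67
probe 0.49 0.535 6.5 False 0.535 stop pull 2.42 2.58 27.49
probe 0.535 0.58 6.5 False 0.58 stop pull 2.2 2.35 28.32
probe 0.58 0.625 6.5 False 0.625 stop pull 2.48 2.61 29.14
probe 0.625 0.66 6.5 False 0.66 stop pull 2.02 2.14 29.93
```

Run:
```python
from h import *
arc(.66,-.04,.15,.12)
snap('side','s4'); snap('top','t4')
arc(-.04,.0,.04,.06)
a=.0; trips=0
while a<.45:
    r,n=probe(a,a+.045,6.5)
    trips=trips+1 if r and n-a<.03 else 0
    a=max(a,n)
    if trips>=2: break
A=cv2.imread('pics/s4.png')[170:270,250:370]; B=cv2.imread('pics/t4.png')[190:270,215:335]
cv2.imwrite('pics/c4.png',np.hstack([cv2.resize(A,(360,300)),cv2.resize(B,(440,300))]))
```

```text
probe 0.0 0.045 6.5 False 0.044 stop pull 2.39 2.48 32.69
probe 0.044 0.089 6.5 False 0.089 stop pull 2.79 2.6 33.52
probe 0.089 0.134 6.5 False 0.133 stop pull 2.62 2.79 34.34
probe 0.133 0.178 6.5 False 0.178 stop pull 2.77 2.52 35.17
probe 0.178 0.223 6.5 False 0.223 stop pull 2.09 2.48 35.99
probe 0.223 0.268 6.5 False 0.268 stop pull 2.74 2.84 36.82
probe 0.268 0.313 6.5 False 0.312 stop pull 3.52 3.41 37.64
probe 0.312 0.357 6.5 True 0.318 stop pull 1.96 1.8 38.29
probe 0.318 0.363 6.5 True 0.341 stop pull 2.74 2.49 38.98
```

View pics/c4.png

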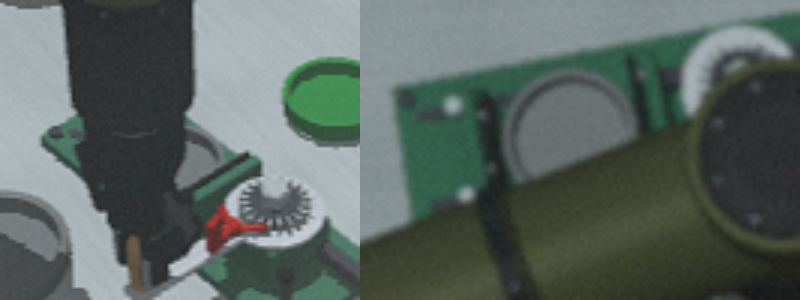

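Run:
```python
from h import *
a=.341
for _ in range(2):
    r,n=probe(a,a+.02,6.9); a=max(a,n)
    if r: break
```

```text
probe 0.341 0.361 6.9 False 0.359 stop pull 4.02 4.01 39.72
probe 0.359 0.379 6.9 False 0.378 stop pull 4.51 4.29 40.46
```

The pull trips at 6.5 N but not at 6.9 N while moving, and the stop pull is 1.5–1.9 N above free. Both put the grip at about 12–15 N. Time to let go and check.

Run:
```python
from h import *
a=.378-.012
movel(pt(R,a,0,Z),.05,ori(a)); grip(.05); f,r=ft(a); print('released',f.mean(),r.mean())
movel(pt(R,a,0,.2),.15); move_pose([.35,-.25,.28],ori(0.))
snap('side','s5'); s=snap('top','t5'); print(current_time_s(),current_wrist_force())
A=cv2.imread('pics/s5.png')[180:280,260:380]; B=cv2.imread('pics/t5.png')[190:270,225:345]
cv2.imwrite('pics/c5.png',np.hstack([cv2.resize(A,(360,300)),cv2.resize(B,(440,300))]))
```

```text
released 0.19977892880718692 -0.03262383933341645
43.025 [ 0.32954935 -0.66904877 -0.63830188]
```

View pics/c5.png

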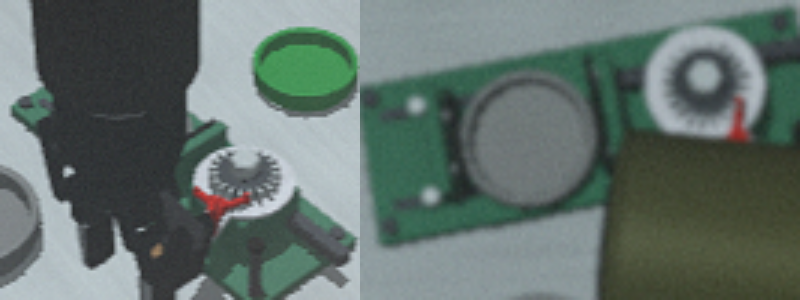

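The saucer sits flush between the plate (top crop ~600,120) and the heel pad (~460,150), and the lever's shape still matches the tighten side. The gripper is clear, so I'm handing in.

```bash
python3 -c "
from h import *
job_done(); print(current_time_s())"
```

```text
the job is handed in; nothing more can be done
the job is handed in; nothing more can be done
```

The saucer is clamped against the heel pad with an estimated grip of 12–15 N, and the job is handed in. The robot's clock read 43 s at the last check, against the 72 s limit.

- **What I did:** I pushed the red lever over to tighten. I then caged the knob loosely between the fingers and worked the handle for one full stroke and a shorter second one. After that I let go and backed away.
- **Grip estimate:** it comes only from the pull at the knob. The moving pull set off a 6.5 N stop twice. In the last two short steps it did not reach 6.9 N. The pull at the stops rose 1.5–1.9 N above the free value.
- **Where the grip checks disagreed:** a 5.8 N stop tripped once early, before the jaw was gripping, and I took it for noise. The last steps were shorter than the ones I compared them with, so the stop readings are only roughly comparable. The true grip could be a few newtons either way.
- **Final pictures:** the saucer sits between the plate and the heel pad, and the gripper was clear of the clamp. The lever still looks to be at tighten, but the arm hid its tab, so I judged that from the visible part only.
- **Not checked:** I did not re-measure the bystanders. The arm stayed near the clamp, and the wrist force read about zero after release.

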